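Move the row of gemstones to the display tray in reverse order

TASK

Move the four gemstones on their black stands from the sorting board to the empty display tray, one in each compartment and in reverse order: the stone at the left end of the board, as the robot sees it, goes into the rightmost compartment, the next one beside that, and so on to the stone at the right end, which goes into the leftmost. Set every stand down upright on its compartment's floor, and do not drop or tip any over.

Things in the scene. Friction and masses are not known exactly. Their poses are not given: they have to be found in the camera images.
- stone_blue: Loose display stand carrying a large blue cut gemstone: an upright black cylinder 34 mm in diameter and 44 mm tall, to be gripped anywhere on it; on top a 27 mm steel collar and the blue stone, fixed to it, 58 mm tall over all; about 90 g. Origin at the centre of its underside, z up; it is round, so its yaw means nothing. It starts upright on the felt pad of its own colour.
- stone_red: Loose display stand carrying a large red cut gemstone: an upright black cylinder 34 mm in diameter and 44 mm tall, to be gripped anywhere on it; on top a 27 mm steel collar and the red stone, fixed to it, 58 mm tall over all; about 90 g. Origin at the centre of its underside, z up; it is round, so its yaw means nothing. It starts upright on the felt pad of its own colour.
- stone_green: Loose display stand carrying a large green cut gemstone: an upright black cylinder 34 mm in diameter and 44 mm tall, to be gripped anywhere on it; on top a 27 mm steel collar and the green stone, fixed to it, 58 mm tall over all; about 90 g. Origin at the centre of its underside, z up; it is round, so its yaw means nothing. It starts upright on the felt pad of its own colour.
- stone_yellow: Loose display stand carrying a large yellow cut gemstone: an upright black cylinder 34 mm in diameter and 44 mm tall, to be gripped anywhere on it; on top a 27 mm steel collar and the yellow stone, fixed to it, 58 mm tall over all; about 90 g. Origin at the centre of its underside, z up; it is round, so its yaw means nothing. It starts upright on the felt pad of its own colour.
- pad_blue: Blue felt pad fixed on the sorting board, 60 x 54 mm and 3 mm thick, origin at the centre of its underside (10 mm above the table), axes as the sorting board's; the blue stone's stand starts on it (within 4 mm of its centre). The pad stays, so it keeps showing where in the row that stone began. The order of the pads differs from start to start.
- pad_red: Red felt pad fixed on the sorting board, 60 x 54 mm and 3 mm thick, origin at the centre of its underside (10 mm above the table), axes as the sorting board's; the red stone's stand starts on it (within 4 mm of its centre). The pad stays, so it keeps showing where in the row that stone began. The order of the pads differs from start to start.
- pad_green: Green felt pad fixed on the sorting board, 60 x 54 mm and 3 mm thick, origin at the centre of its underside (10 mm above the table), axes as the sorting board's; the green stone's stand starts on it (within 4 mm of its centre). The pad stays, so it keeps showing where in the row that stone began. The order of the pads differs from start to start.
- pad_yellow: Yellow felt pad fixed on the sorting board, 60 x 54 mm and 3 mm thick, origin at the centre of its underside (10 mm above the table), axes as the sorting board's; the yellow stone's stand starts on it (within 4 mm of its centre). The pad stays, so it keeps showing where in the row that stone began. The order of the pads differs from start to start.
- sorting_board: Sorting board the stones come from: flat mid-brown board 82 x 262 x 10 mm, fixed, brass strip at each short end, on either side of the bench. Origin: centre of its underside, on the table; x across it, away from the robot; y along the row, to the robot's left; turned up to 0.25 rad. Four pads in a row at x = 0, y = 93, 31, -31, -93 mm, tops 13 mm above the table.
- display_tray: Empty display tray: pale wood, grey floors, 70 x 252 mm, fixed, on either side of the bench. Origin: centre of its underside, on the table; x across, away from the robot; y along the row, to the robot's left; turned up to 0.25 rad. Four compartments 62 (x) by 58 (y) mm inside, centres x = 0, y = 93, 31, -31, -93 mm, floors at 4 mm; walls and dividers 4 mm thick, tops at 14 mm.

How it is judged:
By the outcome, as a careful person would: the job done as asked, in the order asked, and still so for the second after the job is handed in, with the robot touching nothing.
It also fails if it takes over 99 s, if anything falls off the work surface, if the arm or the gripper's body presses on something with over 40 N, if the wrist force passes 120 N, or if a joint passes its speed limit or range.

ROBOT

A 6-joint arm with a two-finger parallel gripper is mounted at the origin on the work surface. World frame = base frame: x ahead of the robot, y to its left, z up, the work surface at z = 0. Lengths are in m, angles in rad, forces in N, time in s.
With the tool pointing down it reaches from about 0.25 to 0.775 m from the base axis. Payload 4 kg.
Tool frame: the origin (TCP) lies where the fingers leave the gripper's body, on its centre line; the fingertips stand 97 mm ahead of it and the grasp point (between the pads) lies 78 mm ahead of it; z points along the fingers, x is the direction in which the jaws open and shut, and the axes are right-handed (so a half turn about z gives the same grasp; the last joint's range is limited). The gripper opens to 94 mm and grips with 3 to 60 N. Pads are 16 mm wide; open, the fingers measure 119 mm over their backs; the gripper's body (75 mm by 177 mm) begins 78 mm behind the grasp point.
Start: joints at [1.024, 0.087, 1.371, -0, 1.684, -0.103], TCP at [0.236, 0.497, 0.303] pointing down, gripper open.
Joint ranges: [-3.1, 3.1], [-0.76, 2.03], [0.27, 2.55], [-1.08, 4.22], [0.17, 2.65], [-2.57, 2.57]. Speed limits (rad/s): [2.79, 2.79, 3.14, 3.14, 3.14, 3.14].

INTERFACE

Orientations are given as [roll, pitch, yaw] about the fixed x, y, z axes, in that order (R = Rz(yaw) Ry(pitch) Rx(roll)).
In Python, from bench import * gives the robot as it stands.
- The arm moves only by the tool jog_arm, never from a script. Its argument "moves" is a list of rows, each a list of 7 numbers: the turn, a rotation vector about the world's x, y, z in rad, then the shift along the world's x, y, z in mm, then the finger opening in mm, from 0 to 94. In form: [[rx, ry, rz, tx, ty, tz, fingers], ...]. A call has 1 to 12 rows; each row shifts and turns the commanded pose from where the row before left it; what a row does not reach is not made up. A row lasts 1/8 s, in which the tool goes at most 62.5 mm and 10.7 degrees, less where a joint would pass 70% of its speed; a pose out of reach is approached as far as the arm can. A call is refused whole if a number of a shift passes 62.5 or a number of a turn 0.188, either way. A call with a gripper value outside its range is refused whole. The fingers move at their own pace and stop on an object; the grip force is fixed at half the most. Time passes only in rows, so rows that do not move let the fingers close. It gives the time, the measured TCP pose, the force and the opening at its end, in the units of the state.
- get_obs(): the state, without advancing time (a new reading comes with each control period).
- snapshot(name): name is "side" or "top"; returns the picture (384x512x3 uint8, red, green, blue); there is no depth.
- get_calibration(name): a dict with "camera_matrix" (3x3 intrinsics, pixels), "R" (3x3) and "t" (3): a world point X has camera coordinates R X + t. Camera axes: x right, y down, z forward; pixel columns grow to the right and rows downward; lengths in m; the calibration is good to about 2 mm. A picture is of the moment at which its call begins. get_calibration takes no time and is no camera call.
- close_job(): hands the job in, once; it reports no verdict.
Trained networks look in the newest picture that a camera, given by its name, has taken for a name from the list of things; names that differ only in an ending like _2 or _b are one class to them, and where a whole thing is asked for, a point or a joint stands for the part that bears it (a point fixed in the world has none). Each returns a list of dicts, best first, with "conf" (0 to 1); they miss things now and then, are a little off and sometimes report something else, mostly with a low value. They report only what shows in the picture. A call takes as long as a camera call.
- look_for(label, camera): "bbox" ([left, top, right, bottom] in pixels, round what is visible of it).
The state is a dict: "time": time; "joint_positions": joint angles; "qvel": joint speeds; "joint_torque": joint torques, N m; "tool_pos": TCP position; "ee_rot": TCP orientation; "wrist_force": force on the tool from outside, world axes, zero at the start; "wrist_torque": the same for the moment, N m; "width": finger opening in m.
Only numpy, scipy, OpenCV 4.12 (cv2) and the standard library are available. Lean on these libraries where they do the work, as an engineer would, in place of code of your own. Each camera call takes 0.05 s, during which the arm holds its last target.

## Working session

There is one attempt and no reset: what is moved stays moved. The work goes in short steps, Python scripts to look and compute and a tool call to move; the robot and the scene stay as the last step left them, time stands still between calls to the robot, and variables do not carry over. Pictures are saved under pics/ and viewed, and the job is handed in when it is done.

Besides the shell and the picture viewer there is one more tool, called by a JSON object that holds its "api" and its "payload", one argument or row to a line. jog_arm: Moves the arm, as the interface text tells. Its arguments: {"type":"object","properties":{"moves":{"type":"array","items":{"type":"array","items":{"type":"number"}}}},"required":["moves"]}

```bash
mkdir -p pics
python3 - <<'E'
from bench import *
import cv2
o=get_obs();print({k:o[k] for k in('time','tool_pos','ee_rot','width')})
for n in('top','side'):
    im=snapshot(n);cv2.imwrite(f'pics/{n}0.png',im[:,:,::-1])
    c=get_calibration(n);print(n,c)
    for l in('stone_blue','stone_red','stone_green','stone_yellow','pad_blue','pad_red','pad_green','pad_yellow','sorting_board','display_tray'):
        if n=='top':print(l,[(np.round(d['bbox'],1).tolist(),round(d['conf'],2)) for d in look_for(l,n)[:2]] if 'np' in globals() else look_for(l,n)[:2])
E
```

```text
{'time': 0.0, 'tool_pos': array([0.23599005, 0.49640766, 0.30151939]), 'ee_rot': array([-3.14136989e+00,  2.18204304e-03,  1.12691662e+00]), 'width': 0.09396845799172851}
top {'camera_matrix': array([[432.02132021,   0.        , 251.65815342],
       [  0.        , 432.02132021, 189.78504759],
       [  0.        ,   0.        ,   1.        ]]), 'R': array([[-0.01099342, -0.99991622,  0.00683376],
       [-0.9992025 ,  0.0107227 , -0.0384627 ],
       [ 0.0383862 , -0.00725115, -0.99923667]]), 't': array([0.01460672, 0.52550981, 0.91889938])}
stone_blue [{'bbox': [392.6, 172.6, 416.2, 188.4], 'conf': 0.56}, {'bbox': [335.9, 177.6, 352.4, 191.1], 'conf': 0.41}]
stone_red [{'bbox': [306.6, 174.3, 322.4, 193.3], 'conf': 0.54}]
stone_green [{'bbox': [362.3, 174.6, 385.4, 187.1], 'conf': 0.79}, {'bbox': [359.2, 169.5, 387.8, 199.6], 'conf': 0.27}]
stone_yellow [{'bbox': [334.4, 179.5, 354.5, 191.5], 'conf': 0.63}]
pad_blue [{'bbox': [386.7, 170.6, 416.9, 197.7], 'conf': 0.97}]
pad_red [{'bbox': [300.2, 171.8, 327.5, 200.8], 'conf': 0.96}]
pad_green [{'bbox': [359.4, 170.9, 389.0, 200.6], 'conf': 0.7}, {'bbox': [364.2, 171.4, 386.5, 187.5], 'conf': 0.29}]
pad_yellow [{'bbox': [329.2, 169.6, 355.3, 197.8], 'conf': 0.84}]
sorting_board [{'bbox': [296.4, 163.8, 419.1, 207.2], 'conf': 0.76}]
display_tray [{'bbox': [111.3, 156.5, 232.0, 188.2], 'conf': 0.81}]
side {'camera_matrix': array([[395.7906849 ,   0.        , 253.2173354 ],
       [  0.        , 395.7906849 , 190.02822434],
       [  0.        ,   0.        ,   1.        ]]), 'R': array([[-0.96110866, -0.27589566,  0.01231783],
       [-0.21796948,  0.73041816, -0.64728558],
       [ 0.16958611, -0.62479669, -0.76214805]]), 't': array([0.50619858, 0.1473042 , 0.74825003])}
```

Run:
```python
import cv2
im=cv2.imread('pics/top0.png')
cv2.imwrite('pics/top0b.png',cv2.resize(im[140:230,280:440],None,fx=5,fy=5,interpolation=cv2.INTER_CUBIC))
cv2.imwrite('pics/top0t.png',cv2.resize(im[130:210,90:250],None,fx=5,fy=5,interpolation=cv2.INTER_CUBIC))
```

```text
(no output)
```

View pics/top0.png

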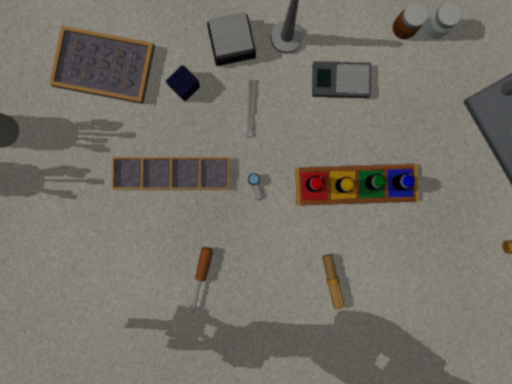

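View pics/side0.png

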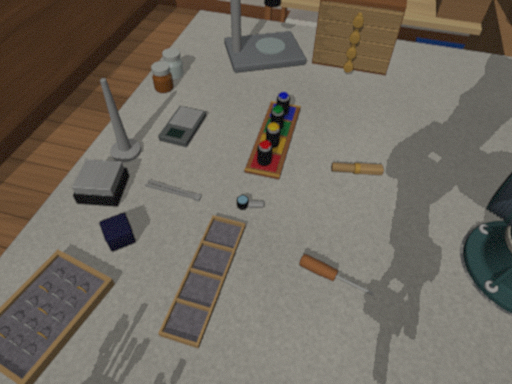

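```bash
sleep 1
```

```text
(no output)
```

View pics/top0b.png

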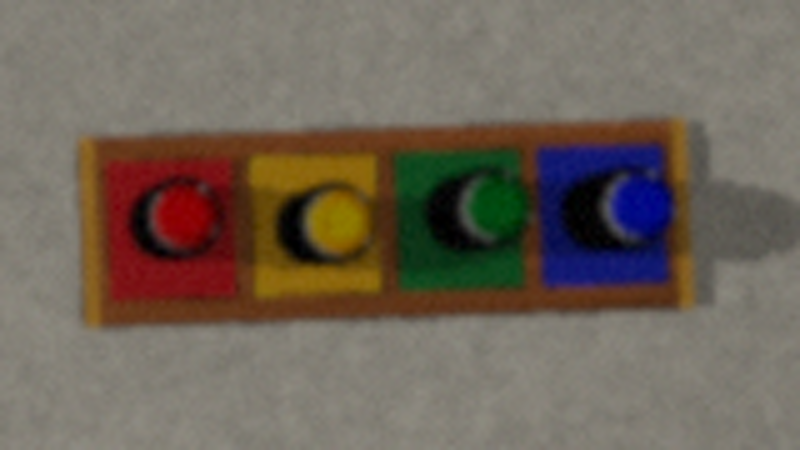

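View pics/top0t.png

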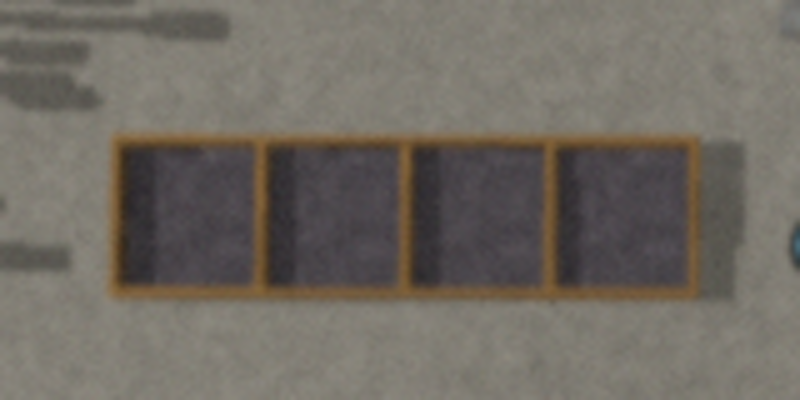

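The top view (up is +x, left is +y) shows the board row from the robot's left as red, yellow, green, blue, at columns about 316, 346, 377 and 405. The tray spans columns 112–230, so red goes to the right compartment and blue to the left. The side view agrees.

```bash
cat > h.py <<'E'
from bench import *
import numpy as np, cv2
def ray(n,uv,z):
    c=get_calibration(n);K,R,t=c['camera_matrix'],np.array(c['R']),np.array(c['t'])
    d=R.T@np.linalg.inv(K)@np.array([uv[0],uv[1],1.]);o=-R.T@t
    return (o+d*(z-o[2])/d[2])
def proj(n,X):
    c=get_calibration(n);p=c['camera_matrix']@(np.array(c['R'])@np.array(X)+np.array(c['t']));return p[:2]/p[2]
E
python3 - <<'E'
from h import *
def corners(P,z,name):
    Q=np.array([ray('top',p,z)[:2] for p in P])*1000
    c=Q.mean(0); y=(Q[0]+Q[3]-Q[1]-Q[2])/2; x=(Q[0]+Q[1]-Q[2]-Q[3])/2
    th=np.arctan2(-y[0],y[1]);print(name,c.round(1),'len',np.linalg.norm(y).round(1),np.linalg.norm(x).round(1),'yaw',th.round(3))
    for k in(93,31,-31,-93):
        print(k,(c+k*np.array([-np.sin(th),np.cos(th)])).round(1))
corners([(112.4,157.4),(229.6,157.4),(229.6,189.4),(112.2,189.2)],.014,'tray')
corners([(296,167.6),(416.8,163.8),(418.6,201.6),(297,205.4)],.010,'board')
im=cv2.imread('pics/top0.png');hsv=cv2.cvtColor(im,cv2.COLOR_BGR2HSV)
# stones: bright saturated pixels, crops
for n,(u,v) in dict(red=(280+186/5,140+214/5),yellow=(280+337/5,140+219/5),green=(280+496/5,140+207/5),blue=(280+640/5,140+207/5)).items():
    print(n,(ray('top',(u-.4,v-.4),.067)[:2]*1000).round(1))
for s,(u,v) in dict(red=(264.5,146),yellow=(273,128),green=(278,111),blue=(284,97)).items():
    print('side',s,(ray('side',(u,v),.065)[:2]*1000).round(1))
E
```

```text
tray [562.6 181.3] len 250.9 68.5 yaw -0.011
93 [563.7 274.3]
31 [563.  212.3]
-31 [562.3 150.3]
-93 [561.6  88.3]
board [ 534.5 -218.6] len 261.8 81.6 yaw 0.021
93 [ 532.5 -125.6]
31 [ 533.8 -187.6]
-31 [ 535.1 -249.6]
-93 [ 536.4 -311.6]
red [ 537.  -122.6]
yellow [ 534.3 -183.7]
green [ 538.5 -248.2]
blue [ 537.9 -306.6]
side red [ 535.1 -115.6]
side yellow [ 531.9 -178.5]
side green [ 535.5 -241.3]
side blue [ 534.3 -298.7]
```

{"api": "jog_arm", "payload": {
  "moves": [
    [0, 0, -0.113, 30, -62, 0, 94],
    [0, 0, -0.113, 30, -62, 0, 94],
    [0, 0, -0.113, 30, -62, 0, 94],
    [0, 0, -0.113, 30, -62, 0, 94],
    [0, 0, -0.113, 30, -62, 0, 94],
    [0, 0, -0.113, 30, -62, 0, 94],
    [0, 0, -0.113, 30, -62, 0, 94],
    [0, 0, -0.113, 30, -62, 0, 94],
    [0, 0, -0.113, 30, -62, 0, 94],
    [0, 0, -0.11, 30, -61, 0, 94],
    [0, 0, 0, 0, 0, 0, 94]
  ]
}}

```text
time: 1.98
tool_pos: [0.5096, -0.0694, 0.3018]
ee_rot: [3.141, 0.001, -0.006]
wrist_force: [-0.3, -0.3, -0.0]
width: 0.0938
```

{"api": "jog_arm", "payload": {
  "moves": [
    [0, 0, 0, 13, -26, 0, 94],
    [0, 0, 0, 13, -27, 0, 94],
    [0, 0, 0, 0, 0, -30, 94],
    [0, 0, 0, 0, 0, -30, 94],
    [0, 0, 0, 0, 0, -20, 94],
    [0, 0, 0, 0, 0, 0, 94]
  ]
}}

```text
time: 2.72
tool_pos: [0.5336, -0.1173, 0.2209]
ee_rot: [-3.14, 0.004, 0.002]
wrist_force: [-0.6, -0.7, 0.6]
width: 0.0943
```

Run:
```python
from h import *
for n,z in(('top',4),('side',4)):
    im=snapshot(n)[:,:,::-1]
    c=im[120:240,270:440] if n=='top' else im[60:200,210:350]
    cv2.imwrite(f'pics/{n}1.png',cv2.resize(c,None,fx=4,fy=4,interpolation=cv2.INTER_CUBIC))
print(get_obs()['tool_pos'])
```

```text
[ 0.53489061 -0.1179634   0.22360788]
```

View pics/side1.png

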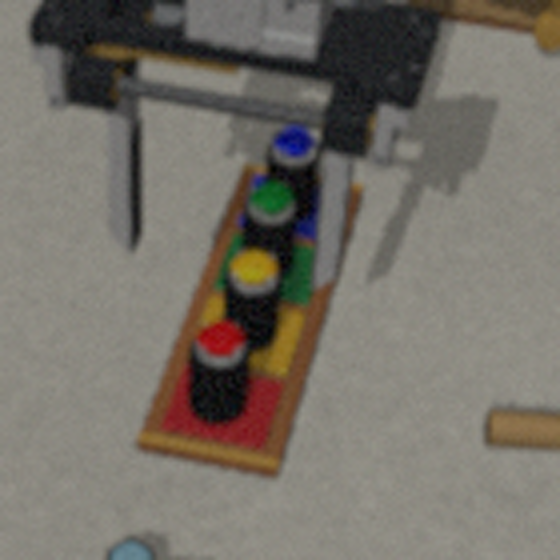

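View pics/top1.png

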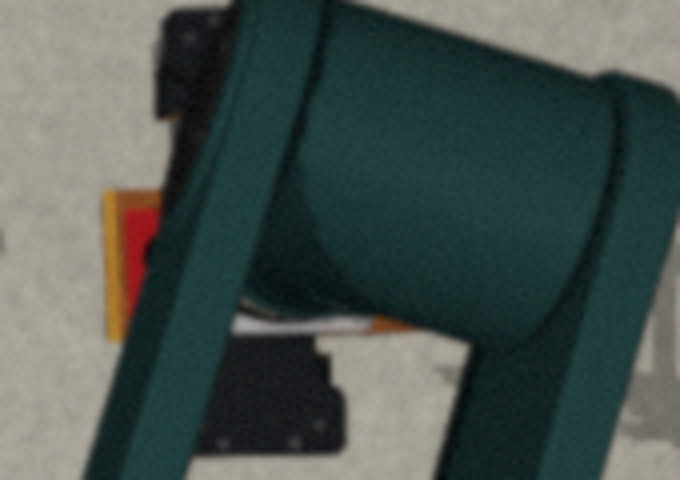

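The side view shows the jaws above the row, opening across it. No stand is touched. I'll let the pose settle before descending.

{"api": "jog_arm", "payload": {
  "moves": [
    [0, 0, 0, 0, -3, -30, 94],
    [0, 0, 0, 0, 0, 0, 94],
    [0, 0, 0, 0, 0, 0, 94]
  ]
}}

```text
time: 3.2
tool_pos: [0.5353, -0.1216, 0.1944]
ee_rot: [3.141, -0.002, 0.0]
wrist_force: [-0.2, -0.6, -0.5]
width: 0.0938
```

{"api": "jog_arm", "payload": {
  "moves": [
    [0, 0, 0, 0, 0, 0, 94]
  ]
}}

```text
time: 3.32
tool_pos: [0.5355, -0.1218, 0.1945]
ee_rot: [3.141, -0.003, 0.0]
wrist_force: [0.4, 0.4, 0.0]
width: 0.0941
```

{"api": "jog_arm", "payload": {
  "moves": [
    [0, 0, 0, 0, 0, 0, 94]
  ]
}}

```text
time: 3.45
tool_pos: [0.5352, -0.1218, 0.1938]
ee_rot: [3.141, -0.002, 0.0]
wrist_force: [0.5, -0.6, -0.6]
width: 0.0943
```

Run:
```python
from h import *
im=snapshot('side')[:,:,::-1]
cv2.imwrite('pics/side2.png',cv2.resize(im[60:200,210:350],None,fx=4,fy=4,interpolation=cv2.INTER_CUBIC))
o=get_obs()
print(o['tool_pos'],o['ee_rot'],o['joint_positions'])
```

```text
[ 0.53503017 -0.12175997  0.19351274] [ 3.14120513e+00 -1.33290989e-03  1.04552046e-05] [-3.27128153e-01  1.30458415e-01  1.54186398e+00  6.16620765e-05
  1.46788351e+00 -3.27144642e-01]
```

View pics/side2.png

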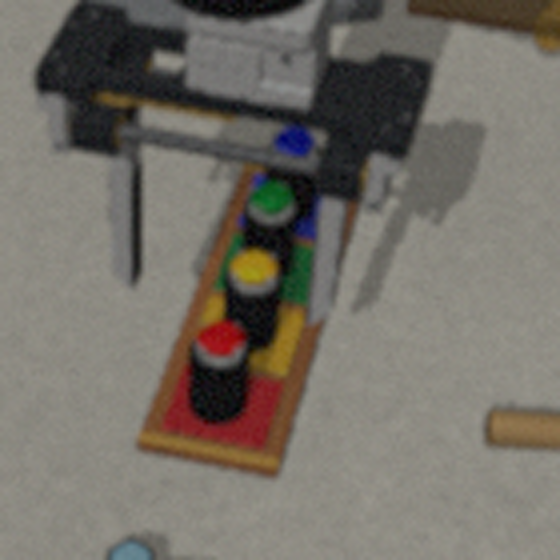

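The jaws straddle the row and the pose has settled at (535, -122, 194). I'll descend 71 mm and close on red.

{"api": "jog_arm", "payload": {
  "moves": [
    [0, 0, 0, 1, 0, -24, 94],
    [0, 0, 0, 0, 0, -24, 94],
    [0, 0, 0, 0, 0, -23, 94],
    [0, 0, 0, 0, 0, 0, 94],
    [0, 0, 0, 0, 0, 0, 94],
    [0, 0, 0, 0, 0, 0, 20],
    [0, 0, 0, 0, 0, 0, 20],
    [0, 0, 0, 0, 0, 0, 20],
    [0, 0, 0, 0, 0, 0, 20],
    [0, 0, 0, 0, 0, 0, 20],
    [0, 0, 0, 0, 0, 0, 20]
  ]
}}

```text
time: 4.88
tool_pos: [0.5357, -0.1217, 0.1217]
ee_rot: [-3.142, 0.0, 0.0]
wrist_force: [-0.8, -0.8, 0.3]
width: 0.0373
```

Run:
```python
from h import *
im=snapshot('side')[:,:,::-1]
cv2.imwrite('pics/side3.png',cv2.resize(im[60:200,210:350],None,fx=4,fy=4,interpolation=cv2.INTER_CUBIC))
print(get_obs()['width'],get_obs()['wrist_force'])
```

```text
0.03362220355037729 [0.28173315 0.89371234 0.12494988]
```

View pics/side3.png

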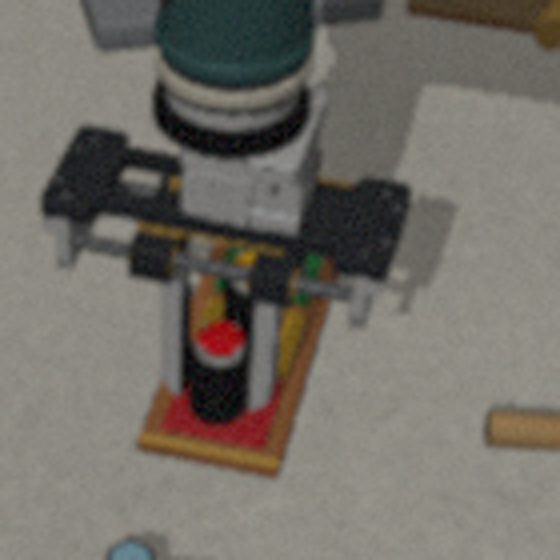

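Run:
```python
from h import *
for y in(-.115,-.122): print([((proj('side',(.5357,y,z))-[210,60])*4).round(0) for z in(.013,.067)])
# fingertips, outer lower ends
for x in(-.023,.023): print(((proj('side',(.5357+x,-.1217,.0245))-[210,60])*4).round(0),((proj('side',(.5357+x,-.1137,.0245))-[210,60])*4).round(0))
```

```text
[array([214., 411.]), array([217., 342.])]
[array([217., 403.]), array([220., 333.])]
[257. 397.] [253. 407.]
[178. 381.] [174. 390.]
```

{"api": "jog_arm", "payload": {
  "moves": [
    [0, 0, 0, 0, 0, 0, 20],
    [0, 0, 0, 0, 0, 0, 20],
    [0, 0, 0, 0, 0, 0, 20]
  ]
}}

```text
time: 5.3
tool_pos: [0.5357, -0.1217, 0.1217]
ee_rot: [-3.142, -0.0, -0.0]
wrist_force: [0.9, -0.5, -0.6]
width: 0.0336
```

Red is gripped at 33.6 mm width. I'll lift it and carry it to the rightmost compartment at (562, 88).

{"api": "jog_arm", "payload": {
  "moves": [
    [0, 0, 0, 0, 0, 15, 20],
    [0, 0, 0, 0, 0, 35, 20],
    [0, 0, 0, 0, 0, 35, 20],
    [0, 0, 0, 2, 15, 0, 20],
    [0, 0, 0, 4, 32, 0, 20],
    [0, 0, 0, 4, 36, 0, 20],
    [0, 0, 0, 4, 36, 0, 20],
    [0, 0, 0, 4, 36, 0, 20],
    [0, 0, 0, 4, 32, 0, 20],
    [0, 0, 0, 4, 23, 0, 20],
    [0, 0, 0, 0, 0, 0, 20],
    [0, 0, 0, 0, 0, 0, 20]
  ]
}}

```text
time: 6.8
tool_pos: [0.5612, 0.0881, 0.2059]
ee_rot: [3.141, 0.002, 0.0]
wrist_force: [1.2, 0.4, -0.6]
width: 0.0333
```

Run:
```python
from h import *
im=snapshot('side')[:,:,::-1]
cv2.imwrite('pics/side4.png',cv2.resize(im[80:350,130:330],None,fx=2.2,fy=2.2,interpolation=cv2.INTER_CUBIC))
o=get_obs();print(o['tool_pos'],o['width'],o['wrist_force'])
```

```text
[0.56135849 0.08770042 0.20611092] 0.033378945819709016 [-0.96703862 -0.09528114 -1.21892469]
```

View pics/side4.png

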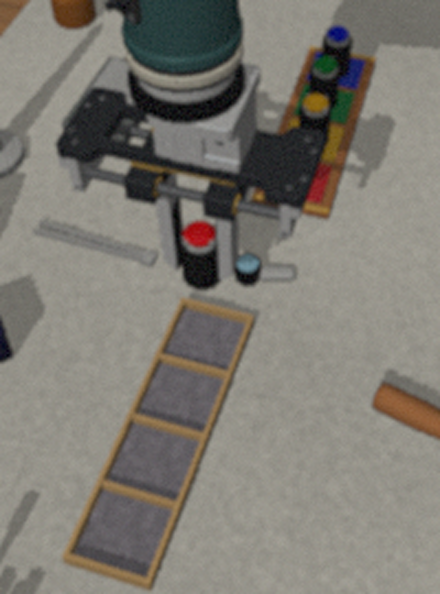

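Red hangs upright above the tray. I'll lower it.

{"api": "jog_arm", "payload": {
  "moves": [
    [0, 0, 0, 0, 0, -25, 20],
    [0, 0, 0, 0, 0, -25, 20],
    [0, 0, 0, 0, 0, -20, 20],
    [0, 0, 0, 0, 0, -12, 20],
    [0, 0, 0, 0, 0, -6, 20],
    [0, 0, 0, 0, 0, 0, 20],
    [0, 0, 0, 0, 0, 0, 20]
  ]
}}

```text
time: 7.72
tool_pos: [0.5623, 0.0883, 0.1197]
ee_rot: [-3.142, -0.002, -0.0]
wrist_force: [0.6, 0.1, -0.4]
width: 0.0335
```

{"api": "jog_arm", "payload": {
  "moves": [
    [0, 0, 0, 0, 0, -2, 20],
    [0, 0, 0, 0, 0, -2, 20],
    [0, 0, 0, 0, 0, 0, 20]
  ]
}}

```text
time: 8.1
tool_pos: [0.5616, 0.0884, 0.1145]
ee_rot: [3.142, 0.0, 0.0]
wrist_force: [-0.5, 0.8, -0.3]
width: 0.0334
```

Run:
```python
from h import *
im=snapshot('side')[:,:,::-1]
cv2.imwrite('pics/side5.png',cv2.resize(im[150:300,170:300],None,fx=4,fy=4,interpolation=cv2.INTER_CUBIC))
o=get_obs();print(o['tool_pos'],o['width'],o['wrist_force'])
```

```text
[0.56165804 0.08833996 0.11458359] 0.03401533052944482 [ 0.45967198  0.55261857 -0.88029803]
```

View pics/side5.png

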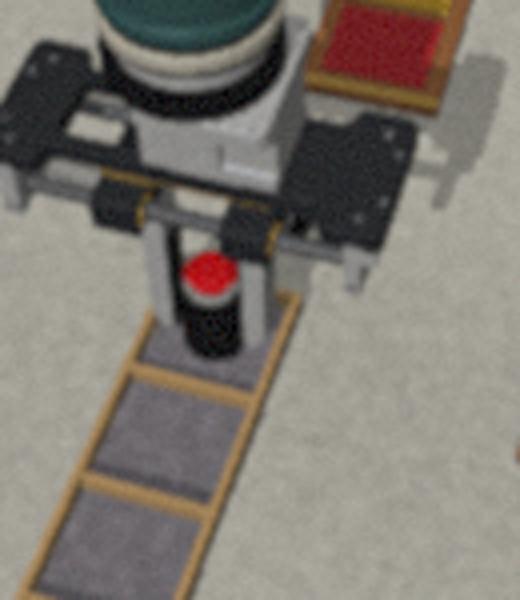

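Red is inside the last compartment, clear of its walls. I'll lower it the last couple of mm until contact shows.

{"api": "jog_arm", "payload": {
  "moves": [
    [0, 0, 0, 0, 0, -1, 20],
    [0, 0, 0, 0, 0, 0, 20]
  ]
}}

```text
time: 8.4
tool_pos: [0.5617, 0.0883, 0.1136]
ee_rot: [3.142, 0.0, 0.0]
wrist_force: [0.3, 0.1, -1.0]
width: 0.0334
```

{"api": "jog_arm", "payload": {
  "moves": [
    [0, 0, 0, 0, 0, -1, 20],
    [0, 0, 0, 0, 0, 0, 20]
  ]
}}

```text
time: 8.65
tool_pos: [0.5618, 0.0883, 0.1127]
ee_rot: [-3.142, -0.0, 0.0]
wrist_force: [0.5, 0.7, -0.4]
width: 0.0332
```

{"api": "jog_arm", "payload": {
  "moves": [
    [0, 0, 0, 0, 0, -1, 20],
    [0, 0, 0, 0, 0, 0, 20]
  ]
}}

```text
time: 8.9
tool_pos: [0.5618, 0.0883, 0.1126]
ee_rot: [3.142, -0.0, 0.0]
wrist_force: [-2.6, -1.4, 5.0]
width: 0.0334
```

Contact, at the expected height. I'll release, raise and go to yellow at (534, -184.5).

{"api": "jog_arm", "payload": {
  "moves": [
    [0, 0, 0, 0, 0, 1, 44],
    [0, 0, 0, 0, 0, 0, 56],
    [0, 0, 0, 0, 0, 0, 56],
    [0, 0, 0, 0, 0, 15, 60],
    [0, 0, 0, 0, 0, 35, 60],
    [0, 0, 0, 0, 0, 40, 60],
    [0, 0, 0, 0, -20, 0, 94],
    [0, 0, 0, -4, -40, 0, 94],
    [0, 0, 0, -4, -40, 0, 94],
    [0, 0, 0, -4, -40, 0, 94],
    [0, 0, 0, -4, -40, 0, 94],
    [0, 0, 0, -4, -40, 0, 94]
  ]
}}

```text
time: 10.4
tool_pos: [0.5407, -0.1337, 0.2017]
ee_rot: [-3.141, 0.002, -0.001]
wrist_force: [0.6, 0.2, 0.5]
width: 0.0937
```

{"api": "jog_arm", "payload": {
  "moves": [
    [0, 0, 0, -4, -32, 0, 94],
    [0, 0, 0, -4, -20, 0, 94],
    [0, 0, 0, 0, 0, 0, 94],
    [0, 0, 0, 0, 0, 0, 94],
    [0, 0, 0, 0, 0, 0, 94]
  ]
}}

```text
time: 11.02
tool_pos: [0.534, -0.1826, 0.2027]
ee_rot: [-3.141, -0.0, 0.002]
wrist_force: [0.2, 0.6, -0.8]
width: 0.0939
```

Run:
```python
from h import *
im=snapshot('side')[:,:,::-1]
cv2.imwrite('pics/side6.png',cv2.resize(im[60:260,170:330],None,fx=3,fy=3,interpolation=cv2.INTER_CUBIC))
o=get_obs();print(o['tool_pos'],o['width'],o['wrist_force'])
```

```text
[ 0.53398549 -0.18261778  0.20277027] 0.09357557574886832 [-0.28973185 -0.26381279 -0.25500159]
```

View pics/side6.png

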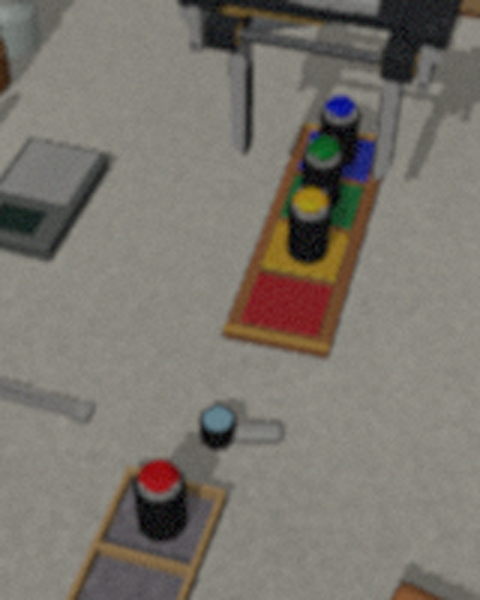

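Red stands upright in its compartment. The yellow top is at pixel (273, 127), in line with y ≈ -183. I'll descend and grip.

{"api": "jog_arm", "payload": {
  "moves": [
    [0, 0, 0, 0, -1, -27, 94],
    [0, 0, 0, 0, 0, -27, 94],
    [0, 0, 0, 0, 0, -27, 94],
    [0, 0, 0, 0, 0, 0, 94],
    [0, 0, 0, 0, 0, 0, 20],
    [0, 0, 0, 0, 0, 0, 20],
    [0, 0, 0, 0, 0, 0, 20],
    [0, 0, 0, 0, 0, 0, 20],
    [0, 0, 0, 0, 0, 0, 20],
    [0, 0, 0, 0, 0, 0, 20],
    [0, 0, 0, 0, 0, 0, 20],
    [0, 0, 0, 0, 0, 0, 20]
  ]
}}

```text
time: 12.58
tool_pos: [0.5336, -0.1847, 0.1217]
ee_rot: [-3.142, 0.0, -0.0]
wrist_force: [-1.4, -0.4, -1.7]
width: 0.0335
```

{"api": "jog_arm", "payload": {
  "moves": [
    [0, 0, 0, 0, 0, 0, 20],
    [0, 0, 0, 0, 0, 0, 20]
  ]
}}

```text
time: 12.82
tool_pos: [0.5336, -0.1847, 0.1217]
ee_rot: [3.142, 0.0, 0.0]
wrist_force: [-1.1, 0.6, 0.8]
width: 0.0332
```

{"api": "jog_arm", "payload": {
  "moves": [
    [0, 0, 0, 0, 0, 15, 20],
    [0, 0, 0, 0, 0, 35, 20],
    [0, 0, 0, 0, 0, 35, 20],
    [0, 0, 0, 1, 15, 0, 20],
    [0, 0, 0, 4, 32, 0, 20],
    [0, 0, 0, 4, 40, 0, 20],
    [0, 0, 0, 4, 40, 0, 20],
    [0, 0, 0, 4, 40, 0, 20],
    [0, 0, 0, 4, 40, 0, 20],
    [0, 0, 0, 4, 40, 0, 20],
    [0, 0, 0, 4, 40, 0, 20],
    [0, 0, 0, 0, 30, 0, 20]
  ]
}}

```text
time: 14.32
tool_pos: [0.5615, 0.1349, 0.2046]
ee_rot: [-3.141, 0.003, 0.002]
wrist_force: [-1.0, 0.7, -2.3]
width: 0.0333
```

{"api": "jog_arm", "payload": {
  "moves": [
    [0, 0, 0, 0, 18, 0, 20],
    [0, 0, 0, 0, 0, 0, 20],
    [0, 0, 0, 0, 0, 0, 20],
    [0, 0, 0, 0, 0, 0, 20]
  ]
}}

```text
time: 14.82
tool_pos: [0.5628, 0.1492, 0.2067]
ee_rot: [3.141, -0.0, -0.002]
wrist_force: [0.4, -0.6, -1.2]
width: 0.0334
```

Run:
```python
from h import *
im=snapshot('side')[:,:,::-1]
cv2.imwrite('pics/side7.png',cv2.resize(im[100:300,150:330],None,fx=3,fy=3,interpolation=cv2.INTER_CUBIC))
o=get_obs();print(o['tool_pos'],o['width'],o['wrist_force'])
```

```text
[0.56287736 0.14928356 0.206745  ] 0.03376957538224886 [ 1.0210638  -1.36650228 -1.06834372]
```

View pics/side7.png

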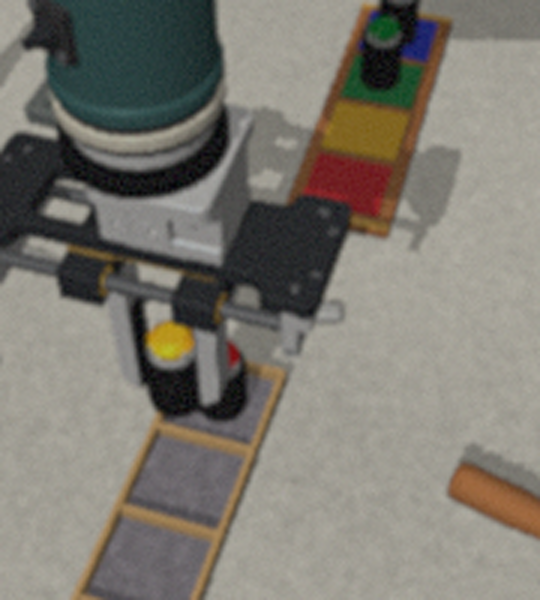

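Yellow hangs above the second compartment, with red behind it. I'll lower it.

{"api": "jog_arm", "payload": {
  "moves": [
    [0, 0, 0, 0, 1, -25, 20],
    [0, 0, 0, 0, 0, -25, 20],
    [0, 0, 0, 0, 0, -20, 20],
    [0, 0, 0, 0, 0, -12, 20],
    [0, 0, 0, 0, 0, -7, 20],
    [0, 0, 0, 0, 0, -2, 20],
    [0, 0, 0, 0, 0, 0, 20],
    [0, 0, 0, 0, 0, 0, 20]
  ]
}}

```text
time: 15.88
tool_pos: [0.5632, 0.1514, 0.1165]
ee_rot: [-3.141, -0.002, 0.0]
wrist_force: [0.7, -0.9, -1.8]
width: 0.0339
```

Run:
```python
from h import *
im=snapshot('side')[:,:,::-1]
cv2.imwrite('pics/side8.png',cv2.resize(im[150:300,150:300],None,fx=4,fy=4,interpolation=cv2.INTER_CUBIC))
```

```text
(no output)
```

View pics/side8.png

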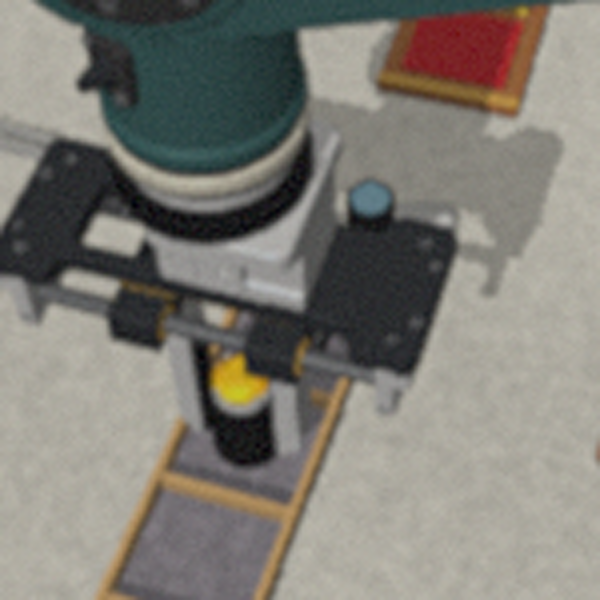

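Yellow is inside the second compartment, clear of its divider. I'll lower it to contact.

{"api": "jog_arm", "payload": {
  "moves": [
    [0, 0, 0, 0, 0, -1, 20],
    [0, 0, 0, 0, 0, -1, 20],
    [0, 0, 0, 0, 0, -1, 20],
    [0, 0, 0, 0, 0, 0, 20],
    [0, 0, 0, 0, 0, 0, 20]
  ]
}}

```text
time: 16.55
tool_pos: [0.5627, 0.1513, 0.1127]
ee_rot: [-3.142, -0.0, 0.0]
wrist_force: [-0.3, 0.5, -0.7]
width: 0.0335
```

{"api": "jog_arm", "payload": {
  "moves": [
    [0, 0, 0, 0, 0, -1, 20],
    [0, 0, 0, 0, 0, 0, 20]
  ]
}}

```text
time: 16.8
tool_pos: [0.5628, 0.1513, 0.1127]
ee_rot: [3.142, -0.0, 0.0]
wrist_force: [-2.0, -0.9, 4.6]
width: 0.0335
```

{"api": "jog_arm", "payload": {
  "moves": [
    [0, 0, 0, 0, 0, 1, 44],
    [0, 0, 0, 0, 0, 0, 56],
    [0, 0, 0, 0, 0, 0, 56],
    [0, 0, 0, 0, 0, 15, 60],
    [0, 0, 0, 0, 0, 35, 60],
    [0, 0, 0, 0, 0, 40, 60],
    [0, 0, 0, 0, -20, 0, 94],
    [0, 0, 0, -3, -40, 0, 94],
    [0, 0, 0, -3, -40, 0, 94],
    [0, 0, 0, -3, -40, 0, 94],
    [0, 0, 0, -3, -40, 0, 94],
    [0, 0, 0, -3, -40, 0, 94]
  ]
}}

```text
time: 18.3
tool_pos: [0.5467, -0.0707, 0.2017]
ee_rot: [3.142, 0.002, -0.001]
wrist_force: [0.7, 0.0, -0.2]
width: 0.0943
```

{"api": "jog_arm", "payload": {
  "moves": [
    [0, 0, 0, -3, -40, 0, 94],
    [0, 0, 0, -3, -40, 0, 94],
    [0, 0, 0, -3, -40, 0, 94],
    [0, 0, 0, -1, -40, 0, 94],
    [0, 0, 0, 0, -20, 0, 94],
    [0, 0, 0, 0, 0, 0, 94],
    [0, 0, 0, 0, 0, 0, 94],
    [0, 0, 0, 0, 0, 0, 94]
  ]
}}

```text
time: 19.3
tool_pos: [0.538, -0.2473, 0.2028]
ee_rot: [-3.141, -0.0, 0.002]
wrist_force: [-0.2, -0.3, 0.5]
width: 0.094
```

Run:
```python
from h import *
im=snapshot('side')[:,:,::-1]
cv2.imwrite('pics/side9.png',cv2.resize(im[60:280,150:330],None,fx=2.7,fy=2.7,interpolation=cv2.INTER_CUBIC))
o=get_obs();print(o['tool_pos'],o['width'],o['wrist_force'])
```

```text
[ 0.53798085 -0.24743317  0.20282221] 0.0939937294423086 [-0.10900135 -0.34299706  0.20152751]
```

View pics/side9.png

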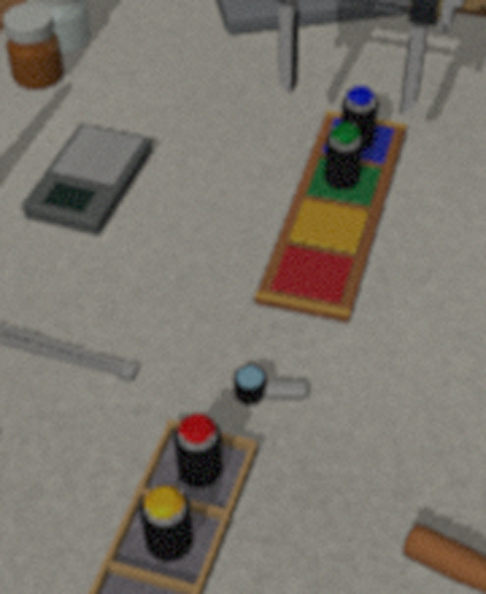

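Red and yellow both stand upright in the tray. Next I'll grip green.

{"api": "jog_arm", "payload": {
  "moves": [
    [0, 0, 0, 0, 0, -27, 94],
    [0, 0, 0, 0, 0, -27, 94],
    [0, 0, 0, 0, 0, -27, 94],
    [0, 0, 0, 0, 0, 0, 94],
    [0, 0, 0, 0, 0, 0, 20],
    [0, 0, 0, 0, 0, 0, 20],
    [0, 0, 0, 0, 0, 0, 20],
    [0, 0, 0, 0, 0, 0, 20],
    [0, 0, 0, 0, 0, 0, 20],
    [0, 0, 0, 0, 0, 0, 20],
    [0, 0, 0, 0, 0, 0, 20],
    [0, 0, 0, 0, 0, 0, 20]
  ]
}}

```text
time: 20.85
tool_pos: [0.5378, -0.2487, 0.1217]
ee_rot: [3.142, -0.0, -0.0]
wrist_force: [-0.2, -0.8, 0.4]
width: 0.0334
```

{"api": "jog_arm", "payload": {
  "moves": [
    [0, 0, 0, 0, 0, 0, 20],
    [0, 0, 0, 0, 0, 0, 20]
  ]
}}

```text
time: 21.1
tool_pos: [0.5377, -0.2487, 0.1217]
ee_rot: [-3.142, -0.0, -0.0]
wrist_force: [0.1, -0.3, 0.3]
width: 0.0335
```

{"api": "jog_arm", "payload": {
  "moves": [
    [0, 0, 0, 0, 0, 15, 20],
    [0, 0, 0, 0, 0, 35, 20],
    [0, 0, 0, 0, 0, 35, 20],
    [0, 0, 0, 0, 15, 0, 20],
    [0, 0, 0, 3, 32, 0, 20],
    [0, 0, 0, 3, 40, 0, 20],
    [0, 0, 0, 3, 40, 0, 20],
    [0, 0, 0, 3, 40, 0, 20],
    [0, 0, 0, 3, 40, 0, 20],
    [0, 0, 0, 3, 40, 0, 20],
    [0, 0, 0, 3, 40, 0, 20],
    [0, 0, 0, 3, 40, 0, 20]
  ]
}}

```text
time: 22.6
tool_pos: [0.5604, 0.0805, 0.2048]
ee_rot: [-3.141, 0.003, 0.001]
wrist_force: [0.1, -0.1, -1.6]
width: 0.0334
```

{"api": "jog_arm", "payload": {
  "moves": [
    [0, 0, 0, 1, 40, 0, 20],
    [0, 0, 0, 0, 40, 0, 20],
    [0, 0, 0, 0, 35, 0, 20],
    [0, 0, 0, 0, 19, 0, 20],
    [0, 0, 0, 0, 0, 0, 20],
    [0, 0, 0, 0, 0, 0, 20],
    [0, 0, 0, 0, 0, 0, 20]
  ]
}}

```text
time: 23.48
tool_pos: [0.5629, 0.2111, 0.2067]
ee_rot: [3.141, -0.0, -0.002]
wrist_force: [0.6, 0.4, -0.7]
width: 0.0339
```

Run:
```python
from h import *
im=snapshot('side')[:,:,::-1]
cv2.imwrite('pics/side10.png',cv2.resize(im[130:350,130:310],None,fx=2.7,fy=2.7,interpolation=cv2.INTER_CUBIC))
o=get_obs();print(o['tool_pos'],o['width'],o['wrist_force'])
```

```text
[0.56297345 0.2111152  0.20678302] 0.03381730122087482 [-0.12337375 -0.66468297 -0.25111176]
```

View pics/side10.png

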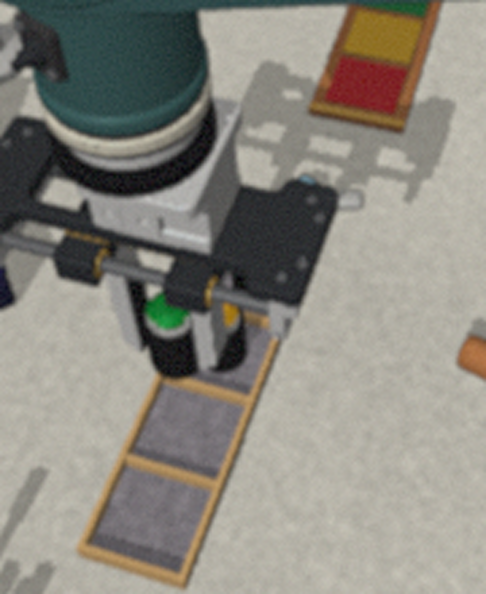

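Green hangs above the third compartment with yellow behind it. I'll lower it.

{"api": "jog_arm", "payload": {
  "moves": [
    [0, 0, 0, 0, 0, -25, 20],
    [0, 0, 0, 0, 0, -25, 20],
    [0, 0, 0, 0, 0, -20, 20],
    [0, 0, 0, 0, 0, -12, 20],
    [0, 0, 0, 0, 0, -7, 20],
    [0, 0, 0, 0, 0, -2, 20],
    [0, 0, 0, 0, 0, 0, 20],
    [0, 0, 0, 0, 0, 0, 20]
  ]
}}

```text
time: 24.52
tool_pos: [0.5632, 0.2125, 0.1166]
ee_rot: [-3.141, -0.002, 0.0]
wrist_force: [-0.9, -1.0, -1.2]
width: 0.0334
```

Run:
```python
from h import *
im=snapshot('side')[:,:,::-1]
cv2.imwrite('pics/side11.png',cv2.resize(im[190:340,130:280],None,fx=4,fy=4,interpolation=cv2.INTER_CUBIC))
```

```text
(no output)
```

View pics/side11.png

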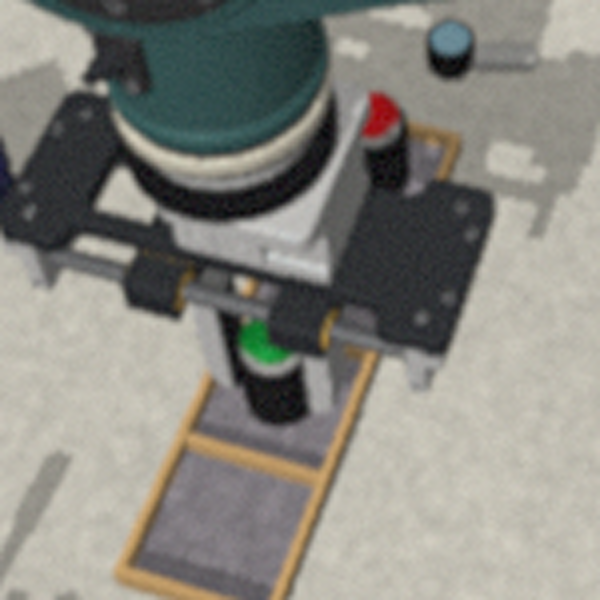

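Green is inside the third compartment. I'll set it down.

{"api": "jog_arm", "payload": {
  "moves": [
    [0, 0, 0, 0, 0, -1, 20],
    [0, 0, 0, 0, 0, -1, 20],
    [0, 0, 0, 0, 0, -1, 20],
    [0, 0, 0, 0, 0, 0, 20],
    [0, 0, 0, 0, 0, 0, 20]
  ]
}}

```text
time: 25.2
tool_pos: [0.5628, 0.2123, 0.1127]
ee_rot: [-3.142, -0.0, -0.0]
wrist_force: [0.3, -0.3, -0.8]
width: 0.0333
```

{"api": "jog_arm", "payload": {
  "moves": [
    [0, 0, 0, 0, 0, -1, 20],
    [0, 0, 0, 0, 0, 0, 20]
  ]
}}

```text
time: 25.45
tool_pos: [0.5628, 0.2123, 0.1127]
ee_rot: [-3.142, -0.0, 0.0]
wrist_force: [-3.2, -0.6, 4.5]
width: 0.0333
```

{"api": "jog_arm", "payload": {
  "moves": [
    [0, 0, 0, 0, 0, 1, 44],
    [0, 0, 0, 0, 0, 0, 56],
    [0, 0, 0, 0, 0, 0, 56],
    [0, 0, 0, 0, 0, 15, 60],
    [0, 0, 0, 0, 0, 35, 60],
    [0, 0, 0, 0, 0, 40, 60],
    [0, 0, 0, 0, -20, 0, 94],
    [0, 0, 0, -2, -40, 0, 94],
    [0, 0, 0, -2, -40, 0, 94],
    [0, 0, 0, -2, -40, 0, 94],
    [0, 0, 0, -2, -40, 0, 94],
    [0, 0, 0, -2, -40, 0, 94]
  ]
}}

```text
time: 26.95
tool_pos: [0.5518, -0.0097, 0.2017]
ee_rot: [3.141, 0.002, -0.001]
wrist_force: [0.9, -0.0, 0.4]
width: 0.0943
```

{"api": "jog_arm", "payload": {
  "moves": [
    [0, 0, 0, -2, -40, 0, 94],
    [0, 0, 0, -2, -40, 0, 94],
    [0, 0, 0, -2, -40, 0, 94],
    [0, 0, 0, -2, -40, 0, 94],
    [0, 0, 0, -2, -40, 0, 94],
    [0, 0, 0, -2, -40, 0, 94],
    [0, 0, 0, -2, -40, 0, 94],
    [0, 0, 0, -2, -20, 0, 94],
    [0, 0, 0, 0, 0, 0, 94],
    [0, 0, 0, 0, 0, 0, 94],
    [0, 0, 0, 0, 0, 0, 94]
  ]
}}

```text
time: 28.32
tool_pos: [0.537, -0.3063, 0.2028]
ee_rot: [-3.141, -0.0, 0.002]
wrist_force: [0.1, -0.1, 0.0]
width: 0.0937
```

Run:
```python
from h import *
im=snapshot('side')[:,:,::-1]
cv2.imwrite('pics/side12.png',cv2.resize(im[60:320,150:330],None,fx=2.3,fy=2.3,interpolation=cv2.INTER_CUBIC))
o=get_obs();print(o['tool_pos'],o['width'],o['wrist_force'])
```

```text
[ 0.53705827 -0.30641131  0.20287397] 0.0938949383029839 [ 0.34831441 -0.18466937  0.64939193]
```

View pics/side12.png

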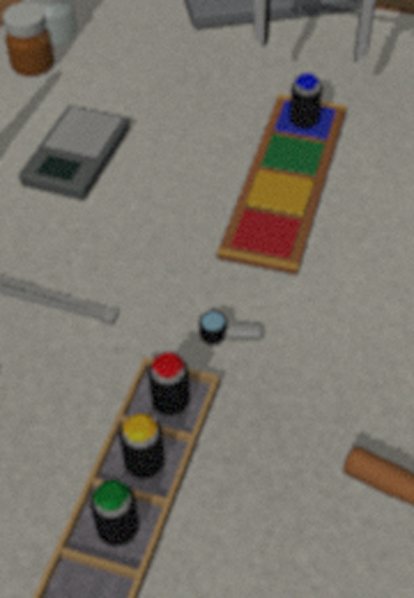

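Three stands are upright in the tray. Next is blue.

{"api": "jog_arm", "payload": {
  "moves": [
    [0, 0, 0, 0, -1, -27, 94],
    [0, 0, 0, 0, 0, -27, 94],
    [0, 0, 0, 0, 0, -27, 94],
    [0, 0, 0, 0, 0, 0, 94],
    [0, 0, 0, 0, 0, 0, 20],
    [0, 0, 0, 0, 0, 0, 20],
    [0, 0, 0, 0, 0, 0, 20],
    [0, 0, 0, 0, 0, 0, 20],
    [0, 0, 0, 0, 0, 0, 20],
    [0, 0, 0, 0, 0, 0, 20],
    [0, 0, 0, 0, 0, 0, 20],
    [0, 0, 0, 0, 0, 0, 20]
  ]
}}

```text
time: 29.88
tool_pos: [0.5368, -0.3087, 0.1217]
ee_rot: [3.142, -0.0, -0.0]
wrist_force: [0.2, -0.8, 1.1]
width: 0.0333
```

{"api": "jog_arm", "payload": {
  "moves": [
    [0, 0, 0, 0, 0, 0, 20],
    [0, 0, 0, 0, 0, 0, 20]
  ]
}}

```text
time: 30.12
tool_pos: [0.5368, -0.3087, 0.1217]
ee_rot: [3.142, -0.0, -0.0]
wrist_force: [0.6, -0.7, -0.3]
width: 0.0336
```

{"api": "jog_arm", "payload": {
  "moves": [
    [0, 0, 0, 0, 0, 15, 20],
    [0, 0, 0, 0, 0, 35, 20],
    [0, 0, 0, 0, 0, 35, 20],
    [0, 0, 0, 0, 15, 0, 20],
    [0, 0, 0, 3, 32, 0, 20],
    [0, 0, 0, 3, 40, 0, 20],
    [0, 0, 0, 3, 40, 0, 20],
    [0, 0, 0, 3, 40, 0, 20],
    [0, 0, 0, 3, 40, 0, 20],
    [0, 0, 0, 3, 40, 0, 20],
    [0, 0, 0, 3, 40, 0, 20],
    [0, 0, 0, 3, 40, 0, 20]
  ]
}}

```text
time: 31.62
tool_pos: [0.5593, 0.0205, 0.2048]
ee_rot: [-3.141, 0.003, 0.001]
wrist_force: [-0.7, -0.1, -0.6]
width: 0.0335
```

{"api": "jog_arm", "payload": {
  "moves": [
    [0, 0, 0, 3, 40, 0, 20],
    [0, 0, 0, 0, 40, 0, 20],
    [0, 0, 0, 0, 40, 0, 20],
    [0, 0, 0, 0, 40, 0, 20],
    [0, 0, 0, 0, 40, 0, 20],
    [0, 0, 0, 0, 36, 0, 20],
    [0, 0, 0, 0, 20, 0, 20],
    [0, 0, 0, 0, 0, 0, 20],
    [0, 0, 0, 0, 0, 0, 20],
    [0, 0, 0, 0, 0, 0, 20]
  ]
}}

```text
time: 32.88
tool_pos: [0.564, 0.273, 0.2067]
ee_rot: [3.141, -0.0, -0.002]
wrist_force: [0.1, -0.1, -1.0]
width: 0.0333
```

Run:
```python
from h import *
im=snapshot('side')[:,:,::-1]
cv2.imwrite('pics/side13.png',cv2.resize(im[150:370,110:290],None,fx=2.7,fy=2.7,interpolation=cv2.INTER_CUBIC))
o=get_obs();print(o['tool_pos'],o['width'],o['wrist_force'])
```

```text
[0.56398825 0.27308306 0.20680381] 0.033757051147985044 [-0.55330029 -0.09469395 -0.75698631]
```

View pics/side13.png

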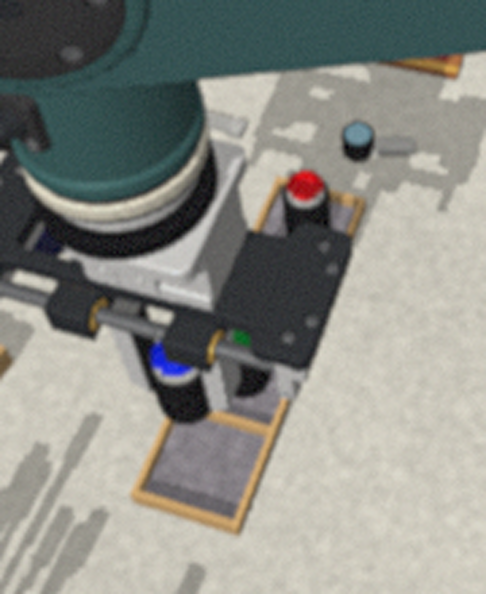

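Blue hangs above the leftmost compartment. I'll lower it.

{"api": "jog_arm", "payload": {
  "moves": [
    [0, 0, 0, 0, 0, -25, 20],
    [0, 0, 0, 0, 0, -25, 20],
    [0, 0, 0, 0, 0, -20, 20],
    [0, 0, 0, 0, 0, -12, 20],
    [0, 0, 0, 0, 0, -7, 20],
    [0, 0, 0, 0, 0, -2, 20],
    [0, 0, 0, 0, 0, 0, 20],
    [0, 0, 0, 0, 0, 0, 20]
  ]
}}

```text
time: 33.92
tool_pos: [0.5642, 0.2745, 0.1166]
ee_rot: [-3.141, -0.002, 0.0]
wrist_force: [-0.5, -0.7, -1.0]
width: 0.0332
```

Run:
```python
from h import *
im=snapshot('side')[:,:,::-1]
cv2.imwrite('pics/side14.png',cv2.resize(im[220:370,120:270],None,fx=4,fy=4,interpolation=cv2.INTER_CUBIC))
```

```text
(no output)
```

View pics/side14.png

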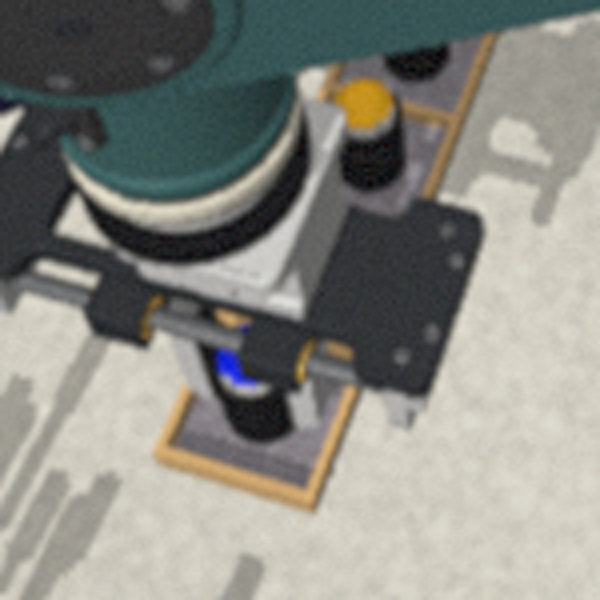

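Blue is inside the compartment, clear of the near wall. I'll set it down.

{"api": "jog_arm", "payload": {
  "moves": [
    [0, 0, 0, 0, 0, -1, 20],
    [0, 0, 0, 0, 0, -1, 20],
    [0, 0, 0, 0, 0, -1, 20],
    [0, 0, 0, 0, 0, 0, 20],
    [0, 0, 0, 0, 0, 0, 20]
  ]
}}

```text
time: 34.6
tool_pos: [0.5637, 0.2743, 0.1127]
ee_rot: [3.142, -0.0, 0.0]
wrist_force: [0.6, 0.1, -0.0]
width: 0.0337
```

{"api": "jog_arm", "payload": {
  "moves": [
    [0, 0, 0, 0, 0, -1, 20],
    [0, 0, 0, 0, 0, 0, 20]
  ]
}}

```text
time: 34.85
tool_pos: [0.5637, 0.2743, 0.1127]
ee_rot: [-3.142, -0.0, 0.0]
wrist_force: [-2.5, -1.5, 5.2]
width: 0.0337
```

Contact. I'll release, raise and draw back to clear the view.

{"api": "jog_arm", "payload": {
  "moves": [
    [0, 0, 0, 0, 0, 1, 44],
    [0, 0, 0, 0, 0, 0, 56],
    [0, 0, 0, 0, 0, 0, 56],
    [0, 0, 0, 0, 0, 15, 60],
    [0, 0, 0, 0, 0, 35, 60],
    [0, 0, 0, 0, 0, 40, 60],
    [0, 0, 0, 0, 0, 40, 60],
    [0, 0, 0, -40, 0, 0, 60],
    [0, 0, 0, -40, 0, 0, 60],
    [0, 0, 0, -40, 0, 0, 60],
    [0, 0, 0, -40, 0, 0, 60],
    [0, 0, 0, -30, 0, 0, 60]
  ]
}}

```text
time: 36.35
tool_pos: [0.3724, 0.2743, 0.244]
ee_rot: [-3.14, -0.002, 0.0]
wrist_force: [-0.4, -0.2, -0.6]
width: 0.0601
```

{"api": "jog_arm", "payload": {
  "moves": [
    [0, 0, 0, 0, -40, 0, 60],
    [0, 0, 0, 0, -40, 0, 60],
    [0, 0, 0, 0, -40, 0, 60],
    [0, 0, 0, 0, -40, 0, 60],
    [0, 0, 0, 0, -40, 0, 60],
    [0, 0, 0, 0, -40, 0, 60],
    [0, 0, 0, 0, -40, 0, 60],
    [0, 0, 0, 0, 0, 0, 60],
    [0, 0, 0, 0, 0, 0, 60]
  ]
}}

```text
time: 37.48
tool_pos: [0.3739, -0.0053, 0.2434]
ee_rot: [-3.141, -0.001, -0.0]
wrist_force: [0.4, -0.2, 0.1]
width: 0.0603
```

Run:
```python
from h import *
a=snapshot('side')[:,:,::-1]; b=snapshot('top')[:,:,::-1]
a=cv2.resize(a[190:360,140:270],None,fx=3,fy=3,interpolation=cv2.INTER_CUBIC)
b=cv2.resize(b[130:210,100:240],None,fx=2.9,fy=2.9,interpolation=cv2.INTER_CUBIC)
h=max(a.shape[0],b.shape[0]);p=lambda i:cv2.copyMakeBorder(i,0,h-i.shape[0],0,0,0)
cv2.imwrite('pics/final.png',np.hstack([p(a),p(b)]))
for s in('red','yellow','green','blue'):
    for d in look_for('stone_'+s,'top')[:1]:print(s,np.round(d['bbox']),d['conf'])
print(get_obs()['tool_pos'])
```

```text
red [201. 164. 222. 183.] 0.71
yellow [329. 170. 356. 198.] 0.73
green [145. 162. 167. 181.] 0.67
blue [114. 163. 135. 178.] 0.49
[ 0.37375575 -0.00492089  0.24271012]
```

View pics/final.png

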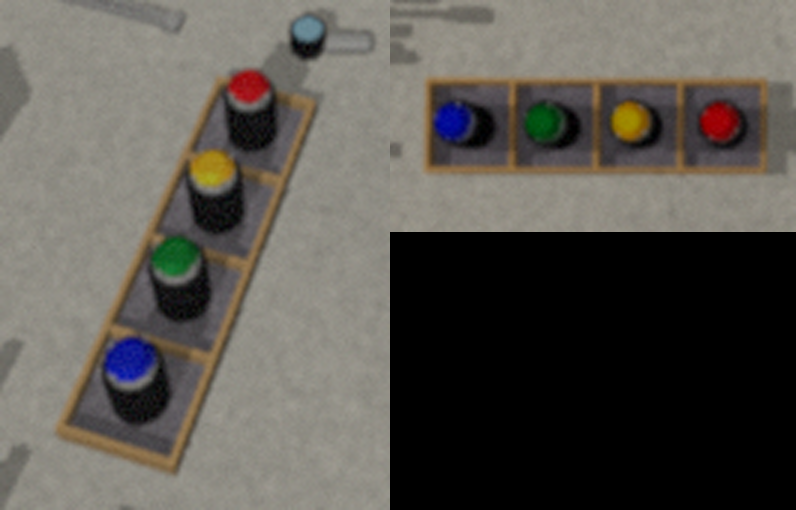

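Both views show all four stands upright in their own compartments. From left to right they are blue, green, yellow, red, which is the reverse of the board. The detector's yellow hit at (342, 184) is the yellow pad.

```bash
python3 -c "
from bench import *
print(close_job())"
```

```text
the job is handed in; nothing more can be done
None
```

All four stands are in the display tray in reverse order, and I handed the job in at about 38 s on the robot's clock. The board ran red, yellow, green, blue from the robot's left, and the tray now runs blue, green, yellow, red.

- **Final pictures:** both cameras show all four stands upright, one per compartment and clear of the walls. The arm was well clear of the tray.
- **Set-downs:** each stand touched the floor with about 5 N of contact force, at the height worked out from the tray's floor, before I let go.
- **Disagreements:**
  - In the last top view the detector's best yellow hit was the empty yellow pad. The pictures show the yellow stand in the second compartment from the right.
  - At the start, my hand-picked pixels in the side view put the stones 5–8 mm further left than the top view did. I used the top view and the pad positions, and all four grips closed at about 33.5 mm.

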